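# Turn the wheel trim onto the valve and press it home

## Robot

A 6-joint arm with a two-finger parallel gripper is mounted at the origin on the work surface. World frame = base frame: x ahead of the robot, y to its left, z up, the work surface at z = 0. Lengths are in m, angles in rad, forces in N, time in s.
With the tool pointing down it reaches from about 0.275 to 0.75 m from the base axis. Payload 10.2 kg.
Tool frame: the origin (TCP) lies midway between the tips of the shut fingers; the grasp point (between the pads) lies r.tcp_to_grasp behind it (r.tcp_to_grasp is the distance from the TCP to the grasp point, in m); z points along the fingers, y is the line along which they close (so a half turn about z gives the same grasp; the last joint's range is limited). The gripper opens to 85 mm and grips with 20 to 120 N. Pads are 22 mm wide; open, the fingers measure 114 mm over their backs; the gripper's body (76 mm by 85 mm) begins 54 mm behind the grasp point. The pads swing forward as they close: fully open they stand 13 mm farther back than shut.
Start: joints at [1.097, 0.313, 1.498, -0, 1.331, -0.223], TCP at [0.13, 0.509, 0.231] pointing down, gripper open.
Joint ranges: [-2.94, 2.94], [-0.97, 2.17], [0.19, 2.56], [-1.23, 4.37], [0.02, 3.11], [-2.88, 2.88]. Speed limits (rad/s): [2.39, 2.39, 3.01, 3.14, 3.14, 3.14].

## Interface

Orientations are given as a unit quaternion [w, x, y, z].
In Python, from cell import r, eyes gives the robot as it stands. The module is installed in compiled form; this text tells all that it offers.
- The arm moves only by the tool apply_moves, never from a script. Its arguments are lists of equal length, an entry for each row: "slide": the shift along the tool's x, y, z in m, a list of three; "delta_rot": the turn, a rotation vector about the tool's x, y, z in rad, a list of three; "claw": the closure, from 0 (fully open) to 1 (shut). In form: {"slide": [[x, y, z], ...], "delta_rot": [[wx, wy, wz], ...], "claw": [claw, ...]}. A call has 1 to 8 rows; each row shifts and turns the commanded pose from where the row before left it, along the tool's axes as they then stand; what a row does not reach is not made up. A row lasts 1/8 s, in which the tool goes at most 62.5 mm and 10.7 degrees, less where a joint would pass 70% of its speed; a pose out of reach is approached as far as the arm can. A call is refused whole if a number of a shift passes 0.0625 or a number of a turn 0.188, either way. A call with a gripper value outside its range is refused whole. The fingers move at their own pace and stop on an object; the grip force is fixed at half the most. Time passes only in rows, so rows that do not move let the fingers close. It gives the time, the measured TCP pose, the force, the opening and the grip force at its end, in the units of the state.
- r.read_state(): the state, without advancing time (a new reading comes with each control period).
- eyes.capture(name): name is "scene" or "top" or "wrist"; returns the picture (384x512x3 uint8, blue, green, red); there is no depth.
- eyes.camera_model(name): a dict with "fx", "fy", "cx", "cy" (pixels), "k1" (the pictures are not rectified: a ray, as slopes to the right and down, at radius r is drawn at 1 + k1 r^2 times it, then the intrinsics apply), "xyz" and "attitude" of the camera in the world; the wrist camera has in their place "hand_eye" (4x4, takes a point from camera to tool coordinates, whose origin is the TCP and whose axes are the flange's). Camera axes: x right, y up, looking along -z (the intrinsics and any distortion apply to the point x, -y, -z); pixel columns grow to the right and rows downward; lengths in m; the calibration is good to about 2 mm. A picture is of the moment at which its call begins: read the wrist's pose just before it. camera_model takes no time and is no camera call.
- r.finish_job(): hands the job in; it is judged then, once.
The state is a dict: "clock": time; "q": joint angles; "joint_vel": joint speeds; "joint_torque": joint torques, N m; "tcp_pos": TCP position; "eef_rot": TCP orientation; "force": force on the tool from outside, world axes, zero at the start; "moment": the same for the moment, N m; "opening": finger opening in m; "gripper_force": force on a finger pad.
Only numpy, scipy, OpenCV 4.12 (cv2) and the standard library are available. Lean on these libraries where they do the work, as an engineer would, in place of code of your own. Each camera call takes 0.05 s, during which the arm holds its last target. There are 200 camera calls.

## Task

The trim of the handcart wheel lying on the bench sits loose and proud on the wheel, with its valve notch in the wrong place. With a fingertip turn the trim round on the wheel until the notch in its edge lines up with the tyre valve, then press it down until it is fully home and flat. Do not lift or pull the trim off the wheel, and leave the cans, spanner, paddle and dustpan where they are.

Things in the scene. Friction and masses are not known exactly. Their poses are not given: they have to be found in the camera images.
- wheel: Pneumatic handcart wheel lying flat, too heavy to shift: black tyre 310 mm across, 90 mm high, white steel rim. Origin on its axis at the bench surface, z up, x from the axis towards the tyre valve. The rim's upper face is a round dish 170 mm across: flat floor 64 mm above the bench, edge 77 mm, in its middle the bearing bore, 34 mm wide.
- valve (a point): Tip of the tyre valve: a black upright stem, 13 mm thick, on the dish floor 76 mm from the wheel's axis; tip 78 mm above the bench. Most of it stands outside the trim's edge, so it is seen beside the trim.
- trim: Grey-painted cast aluminium wheel trim: loose disc 146 mm across, 5 mm thick, about 0.3 kg, face up on the wheel. Origin: centre of the disc's underside; z up, x through the notch. A plug under it, 31 mm wide, 44 mm long, sits in the wheel's bore and centres it within 2 mm. It turns freely and stops when not pushed. Underside 81 mm above the bench at the start, 64 mm when home on the dish floor.
- spoke (a point): Point on top of one of the trim's five straight radial spokes, 50 mm from the centre, 17 mm above the underside. Spokes are 10 mm wide, raised 12 mm above the disc's face, run from hub to 64 mm out, at 36, 108, 180, 252, 324 degrees from the notch (this one: 36). A fingertip in the gap between two (about 50 mm wide here) can push on a spoke's side.
- notch (a point): Point of the trim's one notch, level with the disc's underside, 76 mm from its centre; it lies on the valve's axis when the trim is in line. The notch is open at the disc's edge: 25 mm wide there, 16 mm at its bottom, 13 mm deep. Off its notch the disc is stopped by the valve before it gets home.
- hub_boss (a point): Middle of the flat top of the trim's hub boss, the place to press: 38 mm across, 20 mm above the disc's underside.
- tabs (a joint): Travel in m of the six sprung tabs in the dish that carry the trim level: 0 as at the start (trim proud, its underside 3 mm above the valve tip), 0.017 when the trim is home. They give way downwards all together at a push of about 6 N and stay down.
- can_a: Bystander: empty upright drinks can, 66 mm across, 115 mm high, very light. Origin at the middle of its base.
- can_b: Bystander: another empty upright drinks can of the same size. Origin at the middle of its base.
- can_flat: Bystander: can crushed flat, 72 mm across, 20 mm high. Origin at the middle of its base.
- spanner: Bystander: steel spanner, 190 mm long, lying flat. Origin at the middle of its underside, x along it.
- paddle: Bystander: wooden paddle, about 470 mm long, blade 75 mm wide, 14 mm high, lying flat. Origin near its middle on the underside, x along it towards the blade's end.
- dustpan: Bystander: steel dustpan, 200 by 240 mm, 56 mm high, with a round handle that reaches 230 mm from the origin along its x. Origin at the middle of the pan's underside.
Not all that is in view belongs to the job. There is more than one size of the trim; the one meant has the size given above.

How it is judged:
By the outcome, as a careful person would: the job done as asked, in the order asked, and still so for the second after the job is handed in, with the robot touching nothing.
It also fails if it takes over 48 s, if anything falls off the work surface, if the arm or the gripper's body presses on something with over 40 N, if the wrist force passes 120 N, or if a joint passes its speed limit or range.

## Working session

There is one attempt and no reset: what is moved stays moved. The work goes in short steps, Python scripts to look and compute and a tool call to move; the robot and the scene stay as the last step left them, time stands still between calls to the robot, and variables do not carry over. Pictures are saved under pics/ and viewed, at most 10 in all, crops included, and the job is handed in when it is done.

Besides the shell and the picture viewer there is one more tool, called after "Request:" as name(argument=value, ...) on one line, values as JSON. apply_moves: Moves the arm, as the interface text tells. Its arguments: {"type":"object","properties":{"slide":{"type":"array"},"delta_rot":{"type":"array"},"claw":{"type":"array"}},"required":["slide","delta_rot","claw"]}

```bash
mkdir -p pics; cat > h.py <<'E'
import numpy as np, cv2
from cell import r, eyes
from scipy.spatial.transform import Rotation as R
def rot(q): q=np.asarray(q,float); return R.from_quat([q[1],q[2],q[3],q[0]]).as_matrix()
def campose(name,s=None):
    m=eyes.camera_model(name)
    if 'hand_eye' in m:
        s=s or r.read_state(); H=np.array(m['hand_eye']); T=np.eye(4); T[:3,:3]=rot(s['eef_rot']); T[:3,3]=s['tcp_pos']; T=T@H
        return m,T[:3,:3],T[:3,3]
    a=np.array(m['attitude'],float)
    return m,(rot(a) if a.size==4 else a.reshape(3,3)),np.array(m['xyz'])
def ray2plane(name,uv,z,s=None):
    m,Rm,t=campose(name,s); uv=np.atleast_2d(np.array(uv,float))
    d=np.c_[(uv[:,0]-m['cx'])/m['fx'],(uv[:,1]-m['cy'])/m['fy']]; p=d.copy()
    for _ in range(20): p=d/(1+m['k1']*(p**2).sum(1,keepdims=True))
    D=np.c_[p[:,0],-p[:,1],-np.ones(len(p))]@Rm.T
    return t+D*((z-t[2])/D[:,2])[:,None]
def proj(name,P,s=None):
    m,Rm,t=campose(name,s); c=(np.atleast_2d(P)-t)@Rm; p=np.c_[c[:,0],-c[:,1]]/-c[:,2:]
    p=p*(1+m['k1']*(p**2).sum(1,keepdims=True)); return p*[m['fx'],m['fy']]+[m['cx'],m['cy']]
E
python3 - <<'E'
from h import *
s=r.read_state(); print(s)
for n in ['scene','top','wrist']: cv2.imwrite(f'pics/{n}0.png',eyes.capture(n)); print(n,eyes.camera_model(n))
a=cv2.imread('pics/scene0.png');b=cv2.imread('pics/top0.png');
cv2.imwrite('pics/st.png',cv2.resize(np.hstack([a,b]),(800,300)))
E
```

```text
{'clock': 0.0, 'q': array([ 1.09659404e+00,  3.13479917e-01,  1.49845687e+00,  1.86338442e-05,
        1.33098359e+00, -2.23408664e-01]), 'joint_vel': array([-0.00099618, -0.00054903,  0.00052306,  0.00185256,  0.00134865,
       -0.00221512]), 'joint_torque': array([ 2.90643235e-03, -4.12280738e+01, -2.59738648e+01, -1.86766511e-05,
        4.23581965e-03, -1.39988714e-05]), 'tcp_pos': array([0.13018129, 0.50833698, 0.23071232]), 'eef_rot': array([-2.35395629e-04,  1.25070611e-01,  9.92147621e-01, -6.20792579e-04]), 'force': array([ 0.32324665, -0.17182625, -0.06211388]), 'moment': array([ 0.01803812, -0.0012845 , -0.01751781]), 'gripper_force': 0.0, 'opening': 0.08517235547574659}
scene {'fx': 373.7956764706173, 'fy': 373.7956764706173, 'cx': 255.38511029680097, 'cy': 193.81582174624, 'k1': -0.011259313269661156, 'xyz': array([ 0.97806826, -0.38136412,  1.0529722 ]), 'attitude': array([0.86966415, 0.23099655, 0.1195496 , 0.41956258])}
top {'fx': 374.6874533119434, 'fy': 374.6874533119434, 'cx': 258.69335527053795, 'cy': 196.39775945473207, 'k1': 0.01125336742247999, 'xyz': array([ 0.29799537, -0.02427936,  1.18982082]), 'attitude': array([ 0.72047305,  0.07432932, -0.06792177, -0.68613436])}
wrist {'fx': 285.3014641471963, 'fy': 285.3014641471963, 'cx': 255.47002971538421, 'cy': 191.36384122185257, 'k1': -0.06617569065684348, 'hand_eye': array([[-5.16905930e-04,  9.61963956e-01,  2.73175913e-01,
         6.97504496e-02],
       [ 9.99999504e-01,  7.29763210e-04, -6.77586209e-04,
         8.90657803e-05],
       [-8.51167242e-04,  2.73175427e-01, -9.61963857e-01,
        -1.41900650e-01],
       [ 0.00000000e+00,  0.00000000e+00,  0.00000000e+00,
         1.00000000e+00]])}
```

View pics/top0.png

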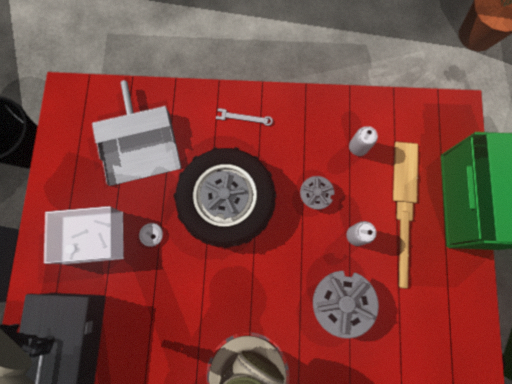

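View pics/scene0.png

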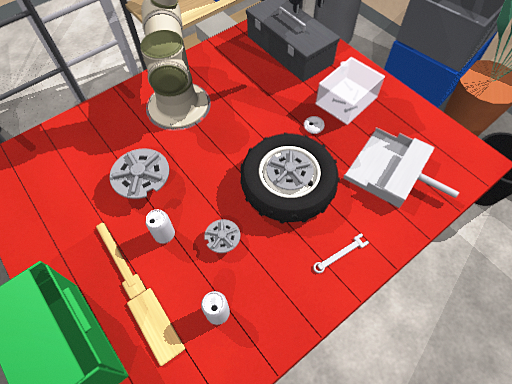

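The top view shows the wheel at about (225,195), with decoy trims at (317,192) and (346,305). In the scene view the valve is a dark stub near (309,183). Next I locate the wheel and zoom in on both views.

```bash
python3 - <<'E'
from h import *
t=cv2.imread('pics/top0.png'); s=cv2.imread('pics/scene0.png')
for n,im,box in [('top',t,(170,140,280,250)),('scene',s,(238,130,340,225))]:
    x0,y0,x1,y1=box; m=np.zeros(im.shape[:2],np.uint8)
    hsv=cv2.cvtColor(im,cv2.COLOR_BGR2HSV)
    m[y0:y1,x0:x1]=((hsv[...,2]>175)&(hsv[...,1]<60))[y0:y1,x0:x1]*255
    c=max(cv2.findContours(m,cv2.RETR_EXTERNAL,cv2.CHAIN_APPROX_NONE)[0],key=len)
    hull=cv2.convexHull(c)[:,0]
    P=ray2plane(n,hull,0.077); (cx,cy),rad=cv2.minEnclosingCircle(P[:,:2].astype(np.float32)*1000); print(n,cx,cy,rad)
    e=cv2.fitEllipse(c); print(e, ray2plane(n,[e[0]],0.077))
    if 1:
        cr=cv2.resize(im[y0:y1,x0:x1],(400,int(400*(y1-y0)/(x1-x0))),interpolation=cv2.INTER_CUBIC)
        cv2.imwrite(f'pics/c_{n}.png',cr)
a=cv2.imread('pics/c_top.png');b=cv2.imread('pics/c_scene.png');cv2.imwrite('pics/cc.png',np.hstack([a[:370],b[:370]]))
E
```

```text
top 526.4409790039062 95.57682037353516 95.3164291381836
((224.47177124023438, 194.90866088867188), (60.03728485107422, 61.939083099365234), 64.29638671875) [[0.52460315 0.09546876 0.077     ]]
scene 523.9943237304688 94.50657653808594 97.15180969238281
((289.3214111328125, 171.34713745117188), (50.87657165527344, 60.802513122558594), 96.22561645507812) [[0.52722937 0.09188458 0.077     ]]
```

View pics/cc.png

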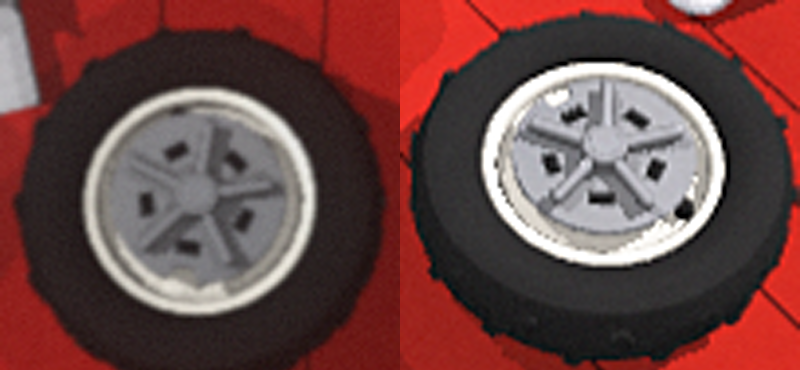

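The valve shows at top-view pixel (219,169) and scene-view (310,184). The notch shows as a white gap at top-view (219,218) and scene-view (278,155).

```bash
python3 - <<'E'
from h import *
c=np.array([.5255,.094])
for n,uv,z in [('top',(219,169.5),.075),('scene',(310.4,183.8),.075),('top',(219.5,217.8),.083),('scene',(278.3,155),.083)]:
    d=ray2plane(n,[uv],z)[0,:2]-c; print(n,d,np.hypot(*d),np.degrees(np.arctan2(d[1],d[0])))
s=r.read_state(); Rt=rot(s['eef_rot']); print(Rt); print(Rt.T@(np.array([.5255,.094,.25])-s['tcp_pos']))
E
```

```text
top [0.0785464  0.02393138] 0.08211119631640706 16.944838350207544
scene [0.0758834  0.01920598] 0.07827617987334194 14.203213121418484
top [-0.07240014  0.0109215 ] 0.07321925652902053 171.42165921768128
scene [-0.06478786  0.008543  ] 0.06534867412697108 172.4882488562692
[[-9.68713528e-01  2.48181297e-01 -3.79629053e-04]
 [ 2.48181526e-01  9.68713227e-01 -7.83321641e-04]
 [ 1.73345905e-04 -8.53031189e-04 -9.99999621e-01]]
[-0.48574657 -0.30336944 -0.0189166 ]
```

Request:
apply_moves(slide=[[-0.0405,-0.0253,-0.0016],[-0.0405,-0.0253,-0.0016],[-0.0405,-0.0253,-0.0016],[-0.0405,-0.0253,-0.0016],[-0.0405,-0.0253,-0.0016],[-0.0405,-0.0253,-0.0016],[-0.0405,-0.0253,-0.0016],[-0.0405,-0.0253,-0.0016]], delta_rot=[[0,0,0],[0,0,0],[0,0,0],[0,0,0],[0,0,0],[0,0,0],[0,0,0],[0,0,0]], claw=[1,1,1,1,1,1,1,1])

```text
clock: 1.15
tcp_pos: [0.3948, 0.2308, 0.2441]
eef_rot: [-0.0, 0.125, 0.992, 0.0]
force: [-0.3, 0.2, -0.4]
opening: 0.0001
gripper_force: 0.0
```

Request:
apply_moves(slide=[[-0.0405,-0.0253,-0.0016],[-0.0405,-0.0253,-0.0016],[-0.0405,-0.0253,-0.0016],[-0.0405,-0.0253,-0.0016],[0,0,0]], delta_rot=[[0,0,0],[0,0,0],[0,0,0],[0,0,0],[0,0,0]], claw=[1,1,1,1,1])

```text
clock: 1.78
tcp_pos: [0.527, 0.0917, 0.2497]
eef_rot: [-0.0, 0.127, 0.992, -0.0]
force: [0.9, -0.9, -0.5]
opening: 0.0002
gripper_force: 0.0
```

```bash
python3 - <<'E'
from h import *
s=r.read_state(); im=eyes.capture('wrist'); cv2.imwrite('pics/w1.png',im)
print(s['tcp_pos'],s['eef_rot'],s['clock'],s['force'],s['q'])
E
```

```text
[0.52699566 0.09174204 0.24970793] [-4.48431868e-04  1.26705875e-01  9.91940214e-01 -1.75838647e-04] 1.775 [ 0.87985738 -0.94797508 -0.5082092 ] [-4.66714927e-02  3.22618757e-01  1.43603469e+00 -2.83471776e-04
  1.38386142e+00 -1.36332022e+00]
```

View pics/w1.png

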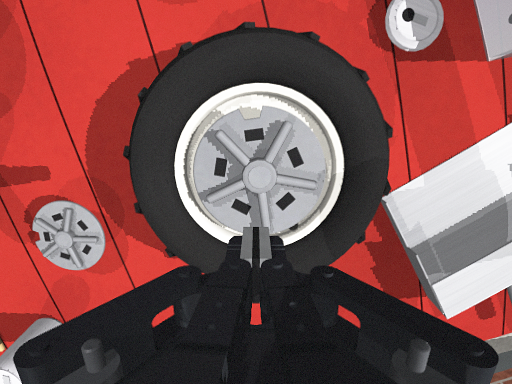

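The wrist view shows the hub at (260,177), the notch at about (250,112), and spoke ends near (225,135), (287,125), (316,184), (266,225) and (210,200). The fingers hide the valve.

```bash
python3 - <<'E'
from h import *
h=ray2plane('wrist',[(260,177)],.101)[0];print('hub',h)
n=ray2plane('wrist',[(250,113)],.086)[0];d=(n-h)[:2];print('notch',np.hypot(*d),np.degrees(np.arctan2(d[1],d[0])))
for uv in [(220,136),(287,124),(316,184),(266,225),(210,200)]:
    d=(ray2plane('wrist',[uv],.098)[0]-h)[:2];print('spoke',np.hypot(*d),np.degrees(np.arctan2(d[1],d[0])))
c=h[:2]
for n,uv in [('top',(219,169.5)),('scene',(310.4,183.8))]:
    d=ray2plane(n,[uv],.076)[0,:2]-c; print(n,np.hypot(*d),np.degrees(np.arctan2(d[1],d[0])))
E
```

```text
hub [0.52437463 0.09869136 0.101     ]
notch 0.06557240936536796 174.62176375582214
spoke 0.05867125434695727 -150.4001950596576
spoke 0.06047221189285483 138.9329875634972
spoke 0.06035791400548854 67.59367547972735
spoke 0.05561443728542395 -7.337167451181722
spoke 0.05989395292971143 -78.6372486346762
top 0.0816652198673121 13.534697394171745
scene 0.07865158231954486 10.259893777494716
```

```bash
cat >> h.py <<'E'
C=np.array([.5244,.0987])
def tool(P):
    s=r.read_state(); Rt=rot(s['eef_rot']); P=np.atleast_2d(P); Q=np.vstack([s['tcp_pos'],P]); return np.round((np.diff(Q,axis=0))@Rt,4).tolist()
def arc(a0,a1,n,rad,z):
    a=np.radians(np.linspace(a0,a1,n)); return np.c_[C[0]+rad*np.cos(a),C[1]+rad*np.sin(a),np.full(n,z)]
E
python3 - <<'E'
from h import *
s=r.read_state();print(s['tcp_pos'])
p=arc(103,103,1,.048,.12);print(tool(p))
for x in tool(arc(103,-65,17,.048,.092))[1:]: print(x)
E
```

```text
[0.52599795 0.09309383 0.24983202]
[[0.0249, 0.0476, 0.1299]]
[-0.0081, 0.0033, -0.0]
[-0.0086, 0.0018, -0.0]
[-0.0088, 0.0002, -0.0]
[-0.0087, -0.0014, -0.0]
[-0.0083, -0.003, -0.0]
[-0.0076, -0.0044, -0.0]
[-0.0067, -0.0057, -0.0]
[-0.0055, -0.0069, -0.0]
[-0.0042, -0.0077, -0.0]
[-0.0027, -0.0084, -0.0]
[-0.0011, -0.0087, -0.0]
[0.0005, -0.0088, 0.0]
[0.0021, -0.0085, 0.0]
[0.0036, -0.008, 0.0]
[0.005, -0.0072, 0.0]
[0.0062, -0.0062, 0.0]
```

Request:
apply_moves(slide=[[0.006,0.012,0.032],[0.006,0.012,0.032],[0.006,0.012,0.033],[0.007,0.0115,0.033],[0,0,0],[0,0,0.01],[0,0,0.01],[0,0,0.008]], delta_rot=[[0,0,0],[0,0,0],[0,0,0],[0,0,0],[0,0,0],[0,0,0],[0,0,0],[0,0,0]], claw=[1,1,1,1,1,1,1,1])

```text
clock: 2.82
tcp_pos: [0.5135, 0.1458, 0.0923]
eef_rot: [0.0, 0.125, 0.992, 0.0]
force: [0.4, 0.6, -0.0]
opening: 0.0002
gripper_force: 0.0
```

Request:
apply_moves(slide=[[0,0,0],[0,0,0]], delta_rot=[[0,0,0],[0,0,0]], claw=[1,1])

```text
clock: 3.08
tcp_pos: [0.5135, 0.146, 0.0928]
eef_rot: [0.0, 0.125, 0.992, 0.0]
force: [0.9, -0.4, -0.1]
opening: 0.0
gripper_force: 0.0
```

Request:
apply_moves(slide=[[-0.0081,0.0033,0],[-0.0086,0.0018,0],[-0.0088,0.0002,0],[-0.0087,-0.0014,0],[-0.0083,-0.003,0],[-0.0076,-0.0044,0],[-0.0067,-0.0057,0],[-0.0055,-0.0069,0]], delta_rot=[[0,0,0],[0,0,0],[0,0,0],[0,0,0],[0,0,0],[0,0,0],[0,0,0],[0,0,0]], claw=[1,1,1,1,1,1,1,1])

```text
clock: 4.08
tcp_pos: [0.57, 0.1145, 0.0925]
eef_rot: [0.0, 0.125, 0.992, 0.0]
force: [-1.5, 3.0, 0.2]
opening: -0.0002
gripper_force: 1.0
```

```bash
python3 - <<'E'
from h import *
im=eyes.capture('top'); sc=eyes.capture('scene'); w=eyes.capture('wrist')
a=cv2.resize(im[140:250,170:280],(330,330));b=cv2.resize(sc[130:225,238:340],(354,330))
cv2.imwrite('pics/m2.png',np.hstack([a,b])); cv2.imwrite('pics/w2.png',w); print(r.read_state()['tcp_pos'])
E
```

```text
[0.5701384  0.11440701 0.09264172]
```

View pics/w2.png

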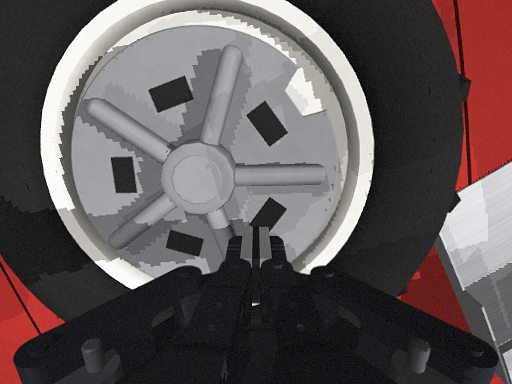

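The trim is turning: the notch is now at (305,95) and the hub at (200,180). I carry on round the arc.

Request:
apply_moves(slide=[[-0.0042,-0.0077,0],[-0.0027,-0.0084,0],[-0.0011,-0.0087,0],[0.0005,-0.0088,0],[0.0021,-0.0085,0],[0.0036,-0.008,0],[0.005,-0.0072,0],[0,0,0]], delta_rot=[[0,0,0],[0,0,0],[0,0,0],[0,0,0],[0,0,0],[0,0,0],[0,0,0],[0,0,0]], claw=[1,1,1,1,1,1,1,1])

```text
clock: 5.22
tcp_pos: [0.5519, 0.0596, 0.0926]
eef_rot: [-0.0, 0.125, 0.992, -0.0]
force: [0.3, 0.7, -0.4]
opening: 0.0
gripper_force: 0.0
```

```bash
python3 - <<'E'
from h import *
s=cv2.imread('pics/w2.png')
w=eyes.capture('wrist');im=eyes.capture('top'); sc=eyes.capture('scene');S=r.read_state()
a=cv2.resize(im[155:235,185:265],(290,290),interpolation=2);b=cv2.resize(sc[140:205,255:330],(334,290),interpolation=2)
top=np.hstack([a,b]); w=w[:300]
o=np.zeros((590,624,3),np.uint8);o[:290]=top;o[290:,:512]=w;cv2.imwrite('pics/m3.png',o); print(S['tcp_pos'],S['eef_rot'])
E
```

```text
[0.55233735 0.06017212 0.09252663] [-6.32719829e-05  1.24997811e-01  9.92156989e-01 -2.29200506e-04]
```

View pics/m3.png

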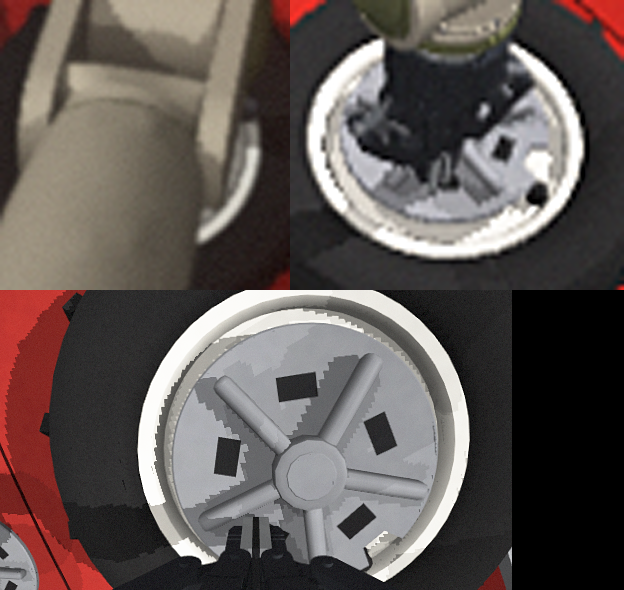

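The scene view shows the notch (white) at about (311,176), approaching the valve at (310.5,183.7). The wrist view shows spokes at (222,95), (370,72), (422,200) and (205,232), with the hub at (312,186).

```bash
python3 - <<'E'
from h import *
h=ray2plane('wrist',[(312,186)],.101)[0];print('hub',h)
c=h[:2]
A=lambda d:(round(np.hypot(*d),4),round(np.degrees(np.arctan2(d[1],d[0])),1))
for uv in [(222,95),(370,72),(422,200),(205,232)]: print('spoke',A((ray2plane('wrist',[uv],.098)[0]-h)[:2]))
for z,uv in [(.086,(310.7,175.9)),(.064,(310.7,175.9)),(.076,(310.5,183.7))]: print(A(ray2plane('scene',[uv],z)[0,:2]-C))
print('tcp',A(r.read_state()['tcp_pos'][:2]-C))
E
```

```text
hub [0.52571694 0.09547752 0.101     ]
spoke (np.float64(0.0601), np.float64(-149.1))
spoke (np.float64(0.0582), np.float64(140.6))
spoke (np.float64(0.0587), np.float64(67.6))
spoke (np.float64(0.0594), np.float64(-79.0))
(np.float64(0.0673), np.float64(25.5))
(np.float64(0.0658), np.float64(38.0))
(np.float64(0.0786), np.float64(10.6))
tcp (np.float64(0.0476), np.float64(-54.1))
```

```bash
sed -i 's/^C=.*/C=np.array([.525,.0960])/' h.py; python3 - <<'E'
from h import *
p=arc(-57,-70,3,.048,.0926);t=tool(p);print(t)
q=np.array([p[-1]+[0,0.006,0.0],p[-1]+[0,.006,.06],[.525,.02,.19]]);print(tool(np.vstack([p,q]))[3:])
E
```

```text
[[0.0001, -0.0046, -0.0001], [0.0039, -0.0038, 0.0], [0.0043, -0.0033, 0.0]]
[[0.0015, 0.0058, -0.0], [0.0, -0.0, -0.06], [0.0068, -0.0398, -0.0374]]
```

Request:
apply_moves(slide=[[0,-0.0046,0],[0.0039,-0.0038,0],[0.0043,-0.0033,0],[0,0,0],[-0.0033,0.0022,0],[0,0,-0.04],[0,0,-0.04],[0.0068,-0.04,-0.02]], delta_rot=[[0,0,0],[0,0,0],[0,0,0],[0,0,0],[0,0,0],[0,0,0],[0,0,0],[0,0,0]], claw=[1,1,1,1,1,1,1,1])

```text
clock: 6.38
tcp_pos: [0.5296, 0.016, 0.1945]
eef_rot: [0.001, 0.124, 0.992, -0.0]
force: [0.9, -1.0, -1.0]
opening: -0.0
gripper_force: 0.0
```

Request:
apply_moves(slide=[[0.0068,-0.04,0],[0,0,0],[0,0,0]], delta_rot=[[0,0,0],[0,0,0],[0,0,0]], claw=[1,1,1])

```text
clock: 6.75
tcp_pos: [0.5125, -0.0215, 0.1924]
eef_rot: [-0.0, 0.125, 0.992, 0.0]
force: [0.5, -0.6, 0.1]
opening: 0.0001
gripper_force: 0.0
```

```bash
python3 - <<'E'
from h import *
S=r.read_state();w=eyes.capture('wrist');sc=eyes.capture('scene')
cv2.imwrite('pics/w4f.png',w)
b=cv2.resize(sc[140:205,255:330],(334,290),interpolation=2)
o=np.zeros((384,512+334,3),np.uint8)[:, :800];o[:,:512]=w;o[:290,512:]=b[:,:288];o[:290,512:800]=b[:,46:];cv2.imwrite('pics/m4.png',o);print(S['tcp_pos'])
np.save('s4.npy',S,allow_pickle=True)
E
```

```text
[ 0.5124674  -0.02145438  0.19241735]
```

View pics/m4.png

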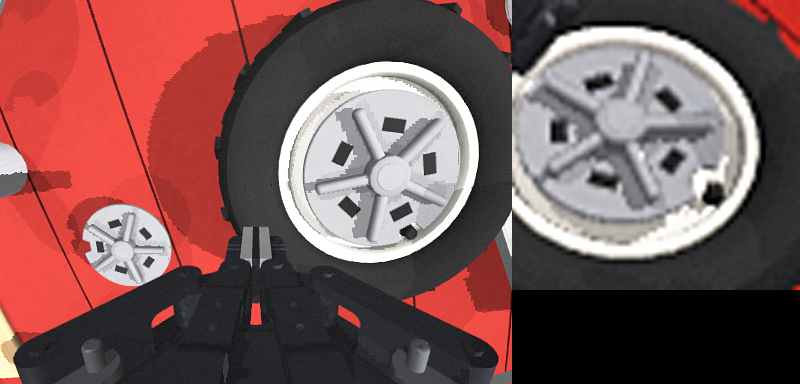

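The valve is at wrist pixel (409,232), now close to the notch. The hub is at (390,175) and the spoke ends at (358,113), (438,123), (442,203), (374,238) and (320,187).

```bash
python3 - <<'E'
from h import *
w=cv2.imread('pics/w4f.png')
g=cv2.cvtColor(w,cv2.COLOR_BGR2GRAY)[218:248,394:424]
m=(g<60).astype(np.uint8); n,l,st,ce=cv2.connectedComponentsWithStats(m); print([(st[i].tolist(),(ce[i]+[394,218]).round(1).tolist()) for i in range(1,n) if st[i][4]>15])
h=ray2plane('wrist',[(390,174.5)],.101)[0];print('hub',h)
A=lambda d:(round(np.hypot(*d),4),round(np.degrees(np.arctan2(d[1],d[0])),1))
for uv,k in [((358,113),180),((438,123),108),((442,203),36),((374,238),-36),((320,187),-108)]:
    a=A((ray2plane('wrist',[uv],.098)[0]-h)[:2]); print('spoke',a,'notch',(a[1]-k+180)%360-180)
for z in (.078,.074): print('valve',A(ray2plane('wrist',[(409,231)],z)[0,:2]-h[:2]))
im=cv2.resize(w[75:265,290:480],(570,570),interpolation=2); cv2.imwrite('pics/z4.png',im)
E
```

```text
[([6, 7, 17, 14, 141], [408.2, 231.6])]
hub [0.5230242  0.09440236 0.101     ]
spoke (np.float64(0.0591), np.float64(-162.4)) notch 17.600000000000023
spoke (np.float64(0.0575), np.float64(124.7)) notch 16.69999999999999
spoke (np.float64(0.0597), np.float64(49.2)) notch 13.199999999999989
spoke (np.float64(0.0604), np.float64(-19.7)) notch 16.30000000000001
spoke (np.float64(0.0599), np.float64(-93.0)) notch 15.0
valve (np.float64(0.0733), np.float64(17.3))
valve (np.float64(0.0761), np.float64(18.2))
```

View pics/z4.png

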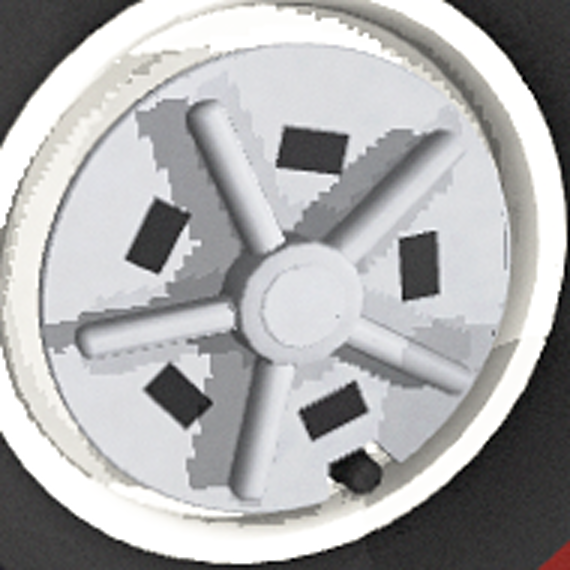

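The valve at crop (357,470) is inside the notch opening, and both angles agree to about 2°. I take one straight-down look at the valve to confirm.

Request:
apply_moves(slide=[[-0.027,0.038,0],[-0.027,0.038,0],[-0.027,0.038,0.004],[-0.027,0.038,0.004],[0,0,0.004],[0,0,0]], delta_rot=[[0,0,0],[0,0,0],[0,0,0],[0,0,0],[0,0,0],[0,0,0]], claw=[1,1,1,1,1,1])

```text
clock: 7.6
tcp_pos: [0.6541, 0.099, 0.1797]
eef_rot: [-0.001, 0.125, 0.992, -0.0]
force: [-1.3, 0.9, 0.8]
opening: -0.0002
gripper_force: 0.0
```

```bash
python3 - <<'E'
from h import *
S=r.read_state();w=eyes.capture('wrist');cv2.imwrite('pics/w5.png',w);print(S['tcp_pos'])
p=proj('wrist',[[.598,.117,.078]],S)[0];print(p)
u,v=int(p[0]),int(p[1]);cv2.imwrite('pics/z5.png',cv2.resize(w[max(v-140,0):v+60,max(u-100,0):u+100],None,fx=3,fy=3,interpolation=2)[:600,:800])
E
```

```text
[0.65405142 0.09903188 0.1796979 ]
[259.43277068 124.51865971]
```

View pics/z5.png

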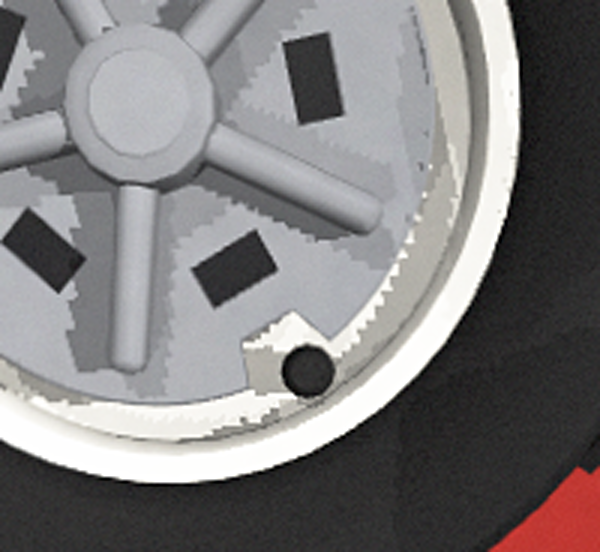

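The valve tip is at crop (308,371). The notch corners are at (244,343), (295,312), (333,337) and (250,393), so the valve is slightly off the notch centre.

```bash
python3 - <<'E'
from h import *
f=lambda u,v,z: ray2plane('wrist',[(159+u/3,v/3)],z)[0]
h=f(140,103,.101);print(h)
A=lambda p:(round(np.hypot(*(p-h)[:2]),4),round(np.degrees(np.arctan2((p-h)[1],(p-h)[0])),1))
print('valve',A(f(308,371,.078)))
for u,v in [(244,343),(295,312),(333,337),(250,393)]: print(A(f(u,v,.086)))
for u,v in [(372,218),(127,362)]: print('spoke',A(f(u,v,.098)))
E
```

```text
[0.52606281 0.09505964 0.101     ]
valve (np.float64(0.0756), np.float64(18.1))
(np.float64(0.0607), np.float64(8.2))
(np.float64(0.0606), np.float64(23.2))
(np.float64(0.0721), np.float64(26.4))
(np.float64(0.0736), np.float64(5.3))
spoke (np.float64(0.0615), np.float64(50.8))
spoke (np.float64(0.0609), np.float64(-20.2))
```

```bash
sed -i 's/^C=.*/C=np.array([.5258,.0953])/' h.py; python3 - <<'E'
from h import *
p=np.vstack([arc(14,14,1,.048,.18),arc(14,14,1,.048,.0925),arc(26,32,3,.048,.0925)]);print(tool(p))
E
```

```text
[[0.0812, -0.0122, 0.0004], [-0.0001, 0.0, 0.0875], [0.0057, 0.0083, 0.0], [0.0017, 0.0019, 0.0], [0.0018, 0.0018, 0.0]]
```

Request:
apply_moves(slide=[[0.041,-0.006,0],[0.04,-0.006,0],[0,0,0],[0,0,0.04],[0,0,0.035],[0,0,0.0125],[0.0057,0.0083,0],[0,0,0]], delta_rot=[[0,0,0],[0,0,0],[0,0,0],[0,0,0],[0,0,0],[0,0,0],[0,0,0],[0,0,0]], claw=[1,1,1,1,1,1,1,1])

```text
clock: 8.65
tcp_pos: [0.5703, 0.1173, 0.0946]
eef_rot: [0.001, 0.125, 0.992, 0.0]
force: [-0.1, 0.1, -0.2]
opening: -0.0002
gripper_force: 0.0
```

Request:
apply_moves(slide=[[0.0017,0.0019,0],[0.0018,0.0018,0],[0,0,0]], delta_rot=[[0,0,0],[0,0,0],[0,0,0]], claw=[1,1,1])

```text
clock: 9.02
tcp_pos: [0.5675, 0.121, 0.0935]
eef_rot: [0.001, 0.125, 0.992, -0.0]
force: [0.5, -0.0, 1.1]
opening: -0.0002
gripper_force: 0.6
```

Request:
apply_moves(slide=[[-0.0018,-0.0018,0],[-0.0015,-0.002,-0.01],[0,0,-0.04],[-0.04,0.006,-0.04],[-0.041,0.006,0.0025],[0,0,0],[0,0,0]], delta_rot=[[0,0,0],[0,0,0],[0,0,0],[0,0,0],[0,0,0],[0,0,0],[0,0,0]], claw=[1,1,1,1,1,1,1])

```text
clock: 9.9
tcp_pos: [0.6504, 0.1081, 0.1805]
eef_rot: [-0.0, 0.125, 0.992, -0.0]
force: [0.7, -0.2, -0.2]
opening: -0.0001
gripper_force: 0.0
```

```bash
python3 - <<'E'
from h import *
S=r.read_state();w=eyes.capture('wrist');print(S['tcp_pos'])
u,v=260,122;cv2.imwrite('pics/z6.png',cv2.resize(w[0:200,160:360],None,fx=3,fy=3,interpolation=2))
np.save('s6.npy',S,allow_pickle=True)
E
```

```text
[0.65039893 0.10805625 0.18046658]
```

View pics/z6.png

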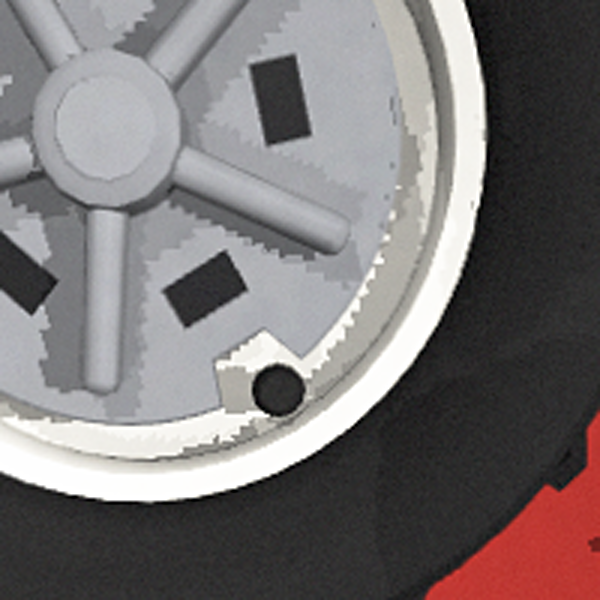

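The notch corners are now at crop (216,362), (265,330), (305,358) and (221,413), with the valve at (278,390) and the hub at (107,127).

```bash
python3 - <<'E'
from h import *
f=lambda u,v,z: ray2plane('wrist',[(160+u/3,v/3)],z)[0]
h=f(107,127,.101);print(h)
A=lambda p:(round(np.hypot(*(p-h)[:2]),4),round(np.degrees(np.arctan2((p-h)[1],(p-h)[0])),1))
print('valve',A(f(278,390,.078)))
for u,v in [(216,362),(265,330),(305,358),(221,413)]: print(A(f(u,v,.086)))
for u,v in [(340,238),(101,385)]: print('spoke',A(f(u,v,.098)))
p=np.vstack([arc(14,14,1,.048,.18),arc(14,14,1,.048,.0925),arc(26,32,3,.048,.0925),arc(34,34,1,.048,.0925)]);print(tool(p))
E
```

```text
[0.52546925 0.09616737 0.101     ]
valve (np.float64(0.0756), np.float64(18.0))
(np.float64(0.0608), np.float64(8.8))
(np.float64(0.0603), np.float64(23.6))
(np.float64(0.0728), np.float64(26.7))
(np.float64(0.0739), np.float64(5.4))
spoke (np.float64(0.0616), np.float64(51.3))
spoke (np.float64(0.0614), np.float64(-19.1))
[[0.0752, -0.0205, 0.0008], [-0.0, 0.0, 0.0875], [0.0057, 0.0083, 0.0], [0.0017, 0.0019, 0.0], [0.0018, 0.0018, 0.0], [0.0012, 0.0011, 0.0]]
```

Request:
apply_moves(slide=[[0.0376,-0.0102,0],[0.0376,-0.0102,0],[0,0,0],[0,0,0.04],[0,0,0.035],[0,0,0.0135],[0.0057,0.0083,0],[0,0,0]], delta_rot=[[0,0,0],[0,0,0],[0,0,0],[0,0,0],[0,0,0],[0,0,0],[0,0,0],[0,0,0]], claw=[1,1,1,1,1,1,1,1])

```text
clock: 10.95
tcp_pos: [0.57, 0.1173, 0.0935]
eef_rot: [0.001, 0.125, 0.992, 0.0]
force: [-0.2, 0.2, 0.8]
opening: -0.0001
gripper_force: 0.0
```

Request:
apply_moves(slide=[[0.0017,0.0019,0],[0.0018,0.0018,0],[0,0,0]], delta_rot=[[0,0,0],[0,0,0],[0,0,0]], claw=[1,1,1])

```text
clock: 11.32
tcp_pos: [0.5673, 0.1209, 0.0924]
eef_rot: [0.0, 0.125, 0.992, -0.0]
force: [0.8, -0.5, 0.4]
opening: 0.0001
gripper_force: 0.3
```

```bash
python3 - <<'E'
from h import *
print(r.read_state()['tcp_pos'],tool(arc(33.6,33.6,1,.048,.0925)), tool([[.5675,.121,.0925]]))
E
```

```text
[0.56726281 0.12086573 0.09240765] [[0.0017, 0.0006, -0.0001]] [[-0.0002, 0.0002, -0.0001]]
```

Request:
apply_moves(slide=[[0.0012,0.0012,0],[0,0,0],[0,0,0]], delta_rot=[[0,0,0],[0,0,0],[0,0,0]], claw=[1,1,1])

```text
clock: 11.7
tcp_pos: [0.5664, 0.1222, 0.0921]
eef_rot: [0.0, 0.125, 0.992, -0.0]
force: [1.6, -1.7, 1.8]
opening: -0.0001
gripper_force: 1.1
```

Request:
apply_moves(slide=[[-0.0025,-0.0025,0],[-0.0015,-0.002,-0.01],[0,0,-0.04],[-0.04,0.006,-0.04],[-0.041,0.006,0.0025],[0,0,0],[0,0,0]], delta_rot=[[0,0,0],[0,0,0],[0,0,0],[0,0,0],[0,0,0],[0,0,0],[0,0,0]], claw=[1,1,1,1,1,1,1])

```text
clock: 12.58
tcp_pos: [0.6498, 0.1086, 0.1795]
eef_rot: [-0.0, 0.125, 0.992, 0.0]
force: [0.3, -0.9, 0.9]
opening: 0.0001
gripper_force: 0.0
```

```bash
python3 - <<'E'
from h import *
S=r.read_state();w=eyes.capture('wrist');print(S['tcp_pos']);cv2.imwrite('pics/w7.png',w)
def holes(im,S):  # dark slots on the disc and the valve
    m=(cv2.cvtColor(im,cv2.COLOR_BGR2GRAY)<70).astype(np.uint8); n,l,st,ce=cv2.connectedComponentsWithStats(m)
    for i in range(1,n):
        if 80<st[i][4]<600:
            for z,nm in((.086,'slot'),(.078,'valve')):
                d=ray2plane('wrist',[ce[i]],z,S)[0,:2]-np.array([.5255,.0962]);
                if .025<np.hypot(*d)<.082: print(nm,st[i][4],ce[i].round(1),round(np.hypot(*d),4),round(np.degrees(np.arctan2(d[1],d[0])),1))
holes(w,S)
print('before');S6=np.load('s6.npy',allow_pickle=True).item();z=cv2.imread('pics/z6.png');im=np.full((384,512,3),255,np.uint8);im[0:200,160:360]=cv2.resize(z,(200,200),interpolation=cv2.INTER_AREA);holes(im,S6)
E
```

```text
[0.64983486 0.10857636 0.17945457]
slot 398 [145.9  24.6] 0.0434 -127.6
valve 398 [145.9  24.6] 0.0469 -128.7
slot 396 [253.2  31.7] 0.0428 90.3
valve 396 [253.2  31.7] 0.0433 92.8
slot 360 [165.4  91.3] 0.0426 -55.6
valve 360 [165.4  91.3] 0.0439 -58.4
slot 356 [228.9  95.4] 0.042 17.5
valve 356 [228.9  95.4] 0.0413 16.9
slot 231 [251.9 130.7] 0.0749 18.1
valve 231 [251.9 130.7] 0.0753 17.8
before
slot 385 [253.1  32.9] 0.0421 88.7
valve 385 [253.1  32.9] 0.0425 91.3
slot 275 [167.2  91.9] 0.043 -53.9
valve 275 [167.2  91.9] 0.0441 -56.7
slot 350 [228.   95.9] 0.0423 15.4
valve 350 [228.   95.9] 0.0416 14.8
slot 230 [252.2 129.8] 0.0749 18.0
valve 230 [252.2 129.8] 0.0753 17.8
```

The four slots average 17.3° and the valve is at 17.8°, so the trim is aligned. Next is pressing the hub.

```bash
python3 - <<'E'
from h import *
print(tool([[.5255,.0960,.18],[.5255,.0960,.105]]))
E
```

```text
[[0.1172, -0.0431, -0.0002], [-0.0, 0.0, 0.075]]
```

Request:
apply_moves(slide=[[0.039,-0.0144,0],[0.039,-0.0144,0],[0.039,-0.0143,0],[0,0,0],[0,0,0.035],[0,0,0.03],[0,0,0.008],[0,0,0]], delta_rot=[[0,0,0],[0,0,0],[0,0,0],[0,0,0],[0,0,0],[0,0,0],[0,0,0],[0,0,0]], claw=[1,1,1,1,1,1,1,1])

```text
clock: 13.62
tcp_pos: [0.5267, 0.0958, 0.107]
eef_rot: [0.0, 0.125, 0.992, 0.0]
force: [-0.7, -0.1, -0.3]
opening: 0.0001
gripper_force: 0.0
```

Request:
apply_moves(slide=[[0,0,0.003],[0,0,0.003],[0,0,0.003],[0,0,0.003],[0,0,0.002],[0,0,0]], delta_rot=[[0,0,0],[0,0,0],[0,0,0],[0,0,0],[0,0,0],[0,0,0]], claw=[1,1,1,1,1,1])

```text
clock: 14.38
tcp_pos: [0.5268, 0.0958, 0.0931]
eef_rot: [0.001, 0.125, 0.992, 0.0]
force: [-0.8, -0.1, 3.5]
opening: 0.0001
gripper_force: 2.0
```

Request:
apply_moves(slide=[[0,0,0.003],[0,0,0.003],[0,0,0.002],[0,0,0.002],[0,0,0]], delta_rot=[[0,0,0],[0,0,0],[0,0,0],[0,0,0],[0,0,0]], claw=[1,1,1,1,1])

```text
clock: 15.0
tcp_pos: [0.5268, 0.0958, 0.084]
eef_rot: [0.001, 0.125, 0.992, 0.0]
force: [-5.0, 0.2, 13.6]
opening: 0.0001
gripper_force: 7.0
```

Request:
apply_moves(slide=[[0,0,0.001],[0,0,0.001],[0,0,0]], delta_rot=[[0,0,0],[0,0,0],[0,0,0]], claw=[1,1,1])

```text
clock: 15.38
tcp_pos: [0.5269, 0.0958, 0.0839]
eef_rot: [0.001, 0.125, 0.992, -0.0]
force: [-12.7, -0.4, 32.3]
opening: 0.0001
gripper_force: 16.5
```

Request:
apply_moves(slide=[[0,0,-0.004],[0,0,-0.03],[0,0,-0.05],[-0.039,0.0144,-0.012],[-0.039,0.0144,0],[-0.039,0.0143,0],[0,0,0],[0,0,0]], delta_rot=[[0,0,0],[0,0,0],[0,0,0],[0,0,0],[0,0,0],[0,0,0],[0,0,0],[0,0,0]], claw=[1,1,1,1,1,1,1,1])

```text
clock: 16.38
tcp_pos: [0.6498, 0.1085, 0.1761]
eef_rot: [-0.001, 0.125, 0.992, -0.0]
force: [-0.0, -1.5, -0.2]
opening: -0.0002
gripper_force: 0.0
```

```bash
python3 - <<'E'
from h import *
S=r.read_state();w=eyes.capture('wrist');print(S['tcp_pos']);cv2.imwrite('pics/w8.png',w)
m=(cv2.cvtColor(w,cv2.COLOR_BGR2GRAY)<70).astype(np.uint8); n,l,st,ce=cv2.connectedComponentsWithStats(m)
for i in range(1,n):
    if 80<st[i][4]<600:
        for z,nm in((.086,'proud'),(.069,'home'),(.078,'valve')):
            d=ray2plane('wrist',[ce[i]],z,S)[0,:2]-np.array([.5255,.0962])
            if .025<np.hypot(*d)<.082: print(nm,st[i][4],round(np.hypot(*d),4),round(np.degrees(np.arctan2(d[1],d[0])),1))
E
```

```text
[0.64975335 0.10852043 0.17605579]
proud 361 0.0366 -124.7
home 361 0.0435 -127.6
valve 361 0.0398 -126.2
proud 364 0.042 85.1
home 364 0.0428 90.4
valve 364 0.0423 87.6
proud 327 0.0405 -49.2
home 327 0.0426 -55.3
valve 327 0.0414 -52.2
proud 315 0.0435 18.4
home 315 0.0421 17.4
valve 315 0.0428 18.0
proud 240 0.0749 18.2
home 240 0.0757 17.6
valve 240 0.0753 17.9
```

With the disc plane at the home height, all the slots come out at 42–43.5 mm radius and 72° spacing, and the bottoming stop was firm at z = 0.084. The trim is home and in line, and the arm is clear of it.

```bash
python3 -c "
from cell import r; print(r.finish_job())"
```

```text
the job is handed in; nothing more can be done
None
```

I turned the trim until its notch lined up with the valve (within about 1° by the wrist camera), pressed it down to a firm stop at its home height, and handed the job in at about 16.4 s with the arm clear.

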